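Feed a sample carrier under the analyser's spring flap

ROBOT

A 6-joint arm with a two-finger parallel gripper is mounted at the origin on the work surface. World frame = base frame: x ahead of the robot, y to its left, z up, the work surface at z = 0. Lengths are in m, angles in rad, forces in N, time in s.
With the tool pointing down it reaches from about 0.25 to 0.775 m from the base axis. Payload 4 kg.
Tool frame: the origin (TCP) lies at the very end of the fingers, on their centre line; the grasp point (between the pads) lies 19 mm behind it; z points along the fingers, y is the line along which they close (so a half turn about z gives the same grasp; the last joint's range is limited). The gripper opens to 85 mm and grips with 20 to 120 N. Pads are 22 mm wide; open, the fingers measure 114 mm over their backs; the gripper's body (76 mm by 85 mm) begins 54 mm behind the grasp point. The pads swing forward as they close: fully open they stand 13 mm farther back than shut.
Start: joints at [1.112, 0.087, 1.371, -0, 1.684, -0.103], TCP at [0.192, 0.516, 0.209] pointing down, gripper open.
Joint ranges: [-3.1, 3.1], [-0.76, 2.03], [0.27, 2.55], [-1.08, 4.22], [0.17, 2.65], [-2.57, 2.57]. Speed limits (rad/s): [2.79, 2.79, 3.14, 3.14, 3.14, 3.14].

INTERFACE

Orientations are given as a unit quaternion [w, x, y, z].
In Python, from plant import robot gives the robot as it stands.
- The arm moves only by the tool servo_tool, never from a script. Its argument "increments" is a list of rows, each an object with "rot": the turn, a rotation vector about the tool's x, y, z in rad, a list of three; "delta_pos": the shift along the tool's x, y, z in m, a list of three; "grip": the opening, from 0 (shut) to 1 (fully open). A call has 1 to 10 rows; each row shifts and turns the commanded pose from where the row before left it, along the tool's axes as they then stand; what a row does not reach is not made up. A row lasts 1/10 s, in which the tool goes at most 50 mm and 8.59 degrees, less where a joint would pass 70% of its speed; a pose out of reach is approached as far as the arm can. A call with a gripper value outside its range is refused whole. The fingers move at their own pace and stop on an object; "force" is the grip in N (left out, the last holds). Time passes only in rows, so rows that do not move let the fingers close. It gives the time, the measured TCP pose, the force, the opening and the grip force at its end, in the units of the state.
- robot.observe(): the state, without advancing time (a new reading comes with each control period).
- robot.snapshot(name): name is "scene" or "side" or "wrist"; returns the picture (480x640x3 uint8, blue, green, red); there is no depth.
- robot.calibration(name): a dict with "mtx" (3x3 intrinsics, pixels), "distortion" ([k1, k2, p1, p2, k3] as OpenCV has them; the pictures are not rectified), "extrinsics" (4x4, takes a point from world to camera coordinates). Camera axes: x right, y up, looking along -z (the intrinsics and any distortion apply to the point x, -y, -z); pixel columns grow to the right and rows downward; lengths in m; the calibration is good to about 2 mm. A picture is of the moment at which its call begins: read the wrist's pose just before it. calibration takes no time and is no camera call; for the wrist camera it gives the pose at the moment of the call.
- robot.hand_in(): hands the job in; it is judged then, once.
Trained networks look in the newest picture that a camera, given by its name, has taken for a name from the list of things; names that differ only in an ending like _2 or _b are one class to them, and where a whole thing is asked for, a point or a joint stands for the part that bears it (a point fixed in the world has none). Each returns a list of dicts, best first, with "score" (0 to 1); they miss things now and then, are a little off and sometimes report something else, mostly with a low value. They report only what shows in the picture. A call takes as long as a camera call. They do not tell look-alikes from the thing itself.
- robot.masks_of(camera, query): "region" (480x640 bool, what is visible of it) and "rect" ([left, top, right, bottom] in pixels, round what is visible of it).
The state is a dict: "t": time; "qpos": joint angles; "dq": joint speeds; "tau": joint torques, N m; "tcp_pos": TCP position; "ee_rot": TCP orientation; "wrist_force": force on the tool from outside, world axes, zero at the start; "moment": the same for the moment, N m; "finger_gap": opening from 0.0 (shut) to 1.0 (fully open); "grasp_force": force on a finger pad.
Only numpy, scipy, OpenCV 4.12 (cv2) and the standard library are available. Lean on these libraries where they do the work, as an engineer would, in place of code of your own. Each camera call takes 0.05 s, during which the arm holds its last target. There are 200 camera calls.

TASK

Load the sample into the analyser: with one fingertip press the blue paddle beside the lane down to swing the orange flap up, and while holding it down push the carrier by its red tab with the other fingertip, under the raised flap, until the carrier stops fully home. Then draw back and let the flap spring shut in front of the sample. Only push the carrier, never pick it up, do not let the flap come down on it, and leave the other things on the bench where they stand.

Things in the scene. Friction and masses are not known exactly. Their poses are not given: they have to be found in the camera images.
- analyser: Fixed white bench analyser, 360 x 255 mm, 94 mm high. Origin on the bench under the hinge pin, in the flap's plane; x along the loading lane into the chamber, y to the left, z up. In this frame the flap closes the chamber mouth at x = 0 and the chamber's end stop is at x = 72 mm. A raised deck (z = 60 mm) with display lies at y = 100 to 182 mm.
- lane_start (a point): Middle of the lane floor at its open end (analyser x = -225, y = 54, z = 45 mm). The lane runs along the analyser's x at y = 54 mm between two guide walls 57 mm apart, 10 mm high.
- home (a point): Where the carrier's origin lies when fully home against the stop: on the lane floor at analyser x = 42, y = 54, z = 45 mm. The red tab's back face is then at x = -55.5 mm.
- pin_end (a point): Loading end of the hinge pin, a 10 mm bar along the analyser's x at y = 0, z = 80 mm, from x = -235 to 70 mm; a post 16 mm wide, top at z = 88 mm, carries this end. The fingers straddle the pin: paddle on one side, lane on the other.
- flap (a joint): Angle of the flap about the pin: 0 shut, 0.85 fully open at its stop; grows as the paddle goes down and the panel swings up. A spring shuts it; holding it open takes 2 to 7 N on the middle of the paddle. From about 0.55 the carrier passes under it with some 4 mm to spare; at 0.7 the paddle is level.
- panel (a point): Middle of the lower edge of the flap: an orange upright panel, 62 x 45 x 4 mm, with a clear hood 74 mm long behind it; swings with joint flap. Shut, its lower edge is 8 mm above the lane floor: the carrier's 5 mm thick tongue passes under it, the pan does not. Fully open, the hood's free edge is 160 mm above the bench.
- paddle_top (a point): Middle of the top face of the blue paddle, a press bar beside the lane, 38 mm wide, 4 mm thick, from analyser x = -230 to -45 mm; swings with joint flap. Shut it slopes up away from the pin; at flap 0.7 it is level, top 62 mm above the bench, spanning analyser y = -52 to -14 mm, its middle 75 mm across from the red tab's middle. A fingertip may slide along it.
- carrier: Loose sample carrier, about 120 g, in the lane: plate 60 x 54 x 5 mm with a steel pan 46 mm across (top 20 mm above the lane floor); a tongue 20 mm wide, 5 mm thick runs back to an upright red tab. Origin under the plate's middle; x forward along the lane, z up. The tab (30 mm wide, 36 mm high) spans x = -97.5 to -92.5, y = -27 to 3 mm; it stays outside the flap.
- tab (a point): Middle of the red tab's back face (the one to push), 18 mm above the lane floor.
- deck_vial: White vial, 28 mm across, 52 mm high, on the analyser's deck; leave alone. Origin under its centre.
- deck_pan: Spare aluminium pan, 56 mm across, on the deck; leave alone.
- vial_a: White vial, 40 mm across, 55 mm high, on the bench; leave alone.
- vial_b: White vial with blue cap, 36 mm across, 78 mm high, on the bench; leave alone.
- reagent: White bottle with yellow cap, 70 mm across, 175 mm high; leave alone.
- dish: Covered glass dish, 64 mm across, 16 mm high; leave alone.
- spatula: Lab spoon with wooden handle, 170 mm long, lying on the bench; leave alone.
Things that resemble listed ones, but are neither listed nor needed, are in the scene too. There is more than one size of the carrier; the one meant has the size given above.

How it is judged:
By the outcome, as a careful person would: the job done as asked, in the order asked, and still so for the second after the job is handed in, with the robot touching nothing.
It also fails if it takes over 56 s, if anything falls off the work surface, if the arm or the gripper's body presses on something with over 40 N, if the wrist force passes 120 N, or if a joint passes its speed limit or range.

## Working session

There is one attempt and no reset: what is moved stays moved. The work goes in short steps, Python scripts to look and compute and a tool call to move; the robot and the scene stay as the last step left them, time stands still between calls to the robot, and variables do not carry over. Pictures are saved under pics/ and viewed, at most 10 in all, crops included, and the job is handed in when it is done.

Besides the shell and the picture viewer there is one more tool, called after "Emit:" as name(argument=value, ...), one argument or row to a line, values as JSON. servo_tool: Moves the arm, as the interface text tells. Its arguments: {"type":"object","properties":{"increments":{"type":"array","items":{"type":"object","properties":{"rot":{"type":"array","items":{"type":"number"}},"delta_pos":{"type":"array","items":{"type":"number"}},"grip":{"type":"number"}}}},"force":{"type":"number"}},"required":["increments"]}

```bash
mkdir -p pics; ls; cat > h.py <<'E'
import numpy as np,cv2
from plant import robot
def proj(c,P):
    K=np.array(c["mtx"]);D=np.array(c["distortion"]);E=np.array(c["extrinsics"])
    p=np.atleast_2d(P)@E[:3,:3].T+E[:3,3]; p=p*[1,-1,-1]
    return cv2.projectPoints(p.reshape(-1,1,3),np.zeros(3),np.zeros(3),K,D)[0].reshape(-1,2)
def ray(c,uv):
    K=np.array(c["mtx"]);D=np.array(c["distortion"]);E=np.array(c["extrinsics"])
    n=cv2.undistortPoints(np.array(uv,float).reshape(-1,1,2),K,D).reshape(-1,2)
    d=np.c_[n[:,0],-n[:,1],-np.ones(len(n))]@E[:3,:3]
    return -E[:3,:3].T@E[:3,3],d
def atz(c,uv,z):
    o,d=ray(c,uv); return o+d*((z-o[2])/d[:,2])[:,None]
E
python3 - <<'E'
from h import *
a=robot.snapshot("scene");b=robot.snapshot("side")
cv2.imwrite("pics/scene.png",a);cv2.imwrite("pics/side.png",b)
for cam in("scene","side"):
  for q in("analyser","carrier","tab","flap","paddle_top","deck_vial"):
    print(cam,q,[(round(r["score"],2),[int(v) for v in r["rect"]]) for r in robot.masks_of(cam,q)][:4])
print(robot.observe())
E
```

```text
pics
scene analyser [(0.75, [215, 173, 400, 342])]
scene carrier [(0.81, [292, 205, 337, 259]), (0.76, [328, 162, 356, 170]), (0.61, [381, 286, 416, 319])]
scene tab [(0.78, [291, 211, 341, 258]), (0.62, [382, 288, 416, 321]), (0.61, [327, 155, 357, 172])]
scene flap [(0.74, [242, 171, 343, 278])]
scene paddle_top [(0.68, [243, 171, 347, 285])]
scene deck_vial [(0.79, [275, 283, 292, 310])]
side analyser [(0.8, [269, 214, 423, 303]), (0.16, [302, 217, 399, 272])]
side carrier [(0.74, [263, 317, 304, 334]), (0.56, [312, 241, 351, 255])]
side tab [(0.79, [313, 237, 355, 258]), (0.54, [263, 317, 302, 333])]
side flap [(0.88, [301, 217, 399, 272]), (0.64, [365, 199, 376, 218]), (0.42, [427, 245, 466, 316])]
side paddle_top [(0.71, [303, 218, 400, 267])]
side deck_vial []
{'t': 0.7, 'qpos': array([ 1.11187427e+00,  8.72098379e-02,  1.37066494e+00, -5.89226111e-06,
        1.68359695e+00, -1.03093929e-01]), 'dq': array([-0.00195565, -0.00130086,  0.00020365, -0.00137313, -0.00101969,
        0.00064438]), 'tau': array([-5.98599454e-04, -3.51577771e+01, -3.13383329e+01, -2.46931304e-04,
       -4.26053134e-05, -2.94989991e-05]), 'tcp_pos': array([0.19161961, 0.51557583, 0.20875331]), 'ee_rot': array([1.95799394e-05, 1.76977279e-01, 9.84214935e-01, 5.72779208e-05]), 'wrist_force': array([ 0.22188784, -0.91604418,  0.36535541]), 'moment': array([ 0.01671123,  0.00286926, -0.02405519]), 'grasp_force': 0.0, 'finger_gap': 0.9993432741313846}
```

View pics/scene.png

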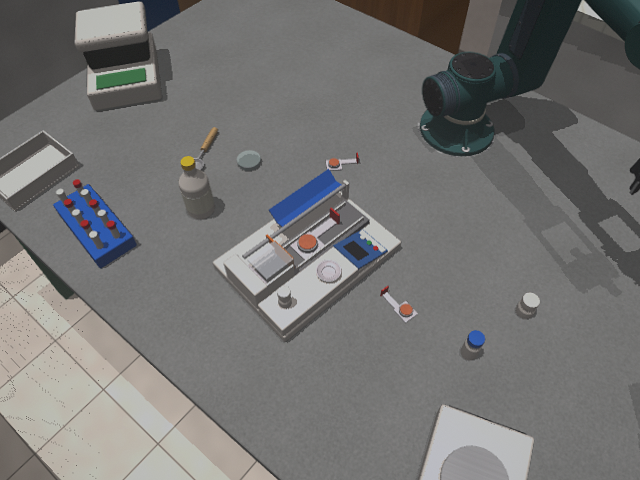

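View pics/side.png

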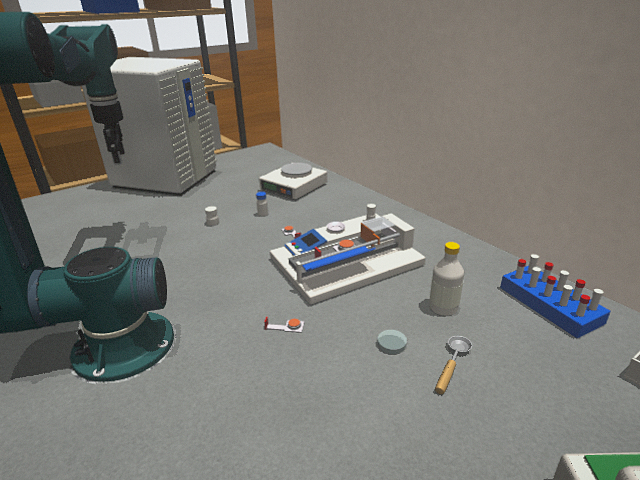

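The carrier in the lane is at scene (318,230). The look-alikes are at (342,162) and (400,303), both lying on the bench and smaller. The one in the lane is the one meant. Next I estimate the analyser's rough pose.

```bash
python3 - <<'E'
from h import *
a=cv2.imread("pics/scene.png");b=cv2.imread("pics/side.png")
A=cv2.resize(a[165:345,205:410],None,fx=3,fy=3,interpolation=cv2.INTER_CUBIC)[:540,:]
cv2.imwrite("pics/crop1.png",A)
B=cv2.resize(b[195:310,260:435],None,fx=4.5,fy=4.5,interpolation=cv2.INTER_CUBIC)
cv2.imwrite("pics/crop2.png",B);print(A.shape,B.shape)
c=robot.calibration("scene")
print("post top",atz(c,[(347,182)],.088),"tab top",atz(c,[(335,211)],.081),"pan",atz(c,[(307,241)],.065))
s=robot.calibration("side")
print("post top",atz(s,[(297,258)],.088),"tab top",atz(s,[(318,249)],.081),"pan",atz(s,[(347,244)],.065))
print("wristcal",robot.calibration("wrist"))
E
```

```text
(540, 615, 3) (518, 788, 3)
post top [[ 0.41678709 -0.07317808  0.088     ]] tab top [[ 0.49887987 -0.04409418  0.081     ]] pan [[ 0.59541261 -0.04718413  0.065     ]]
post top [[ 0.42399435 -0.05682116  0.088     ]] tab top [[ 0.49794527 -0.04497041  0.081     ]] pan [[ 0.59115073 -0.05164023  0.065     ]]
wristcal {'mtx': array([[407.1103278 ,   0.        , 323.30133569],
       [  0.        , 407.1103278 , 240.5600029 ],
       [  0.        ,   0.        ,   1.        ]]), 'distortion': array([-0.04765333,  0.        ,  0.        ,  0.        ,  0.        ]), 'extrinsics': array([[ 3.48909750e-01,  9.37156291e-01,  2.69802890e-04,
        -5.49297611e-01],
       [-8.96210115e-01,  3.33749348e-01, -2.92264952e-01,
         3.91128546e-02],
       [-2.73987985e-01,  1.01732291e-01,  9.56337349e-01,
        -3.78924003e-01],
       [ 0.00000000e+00,  0.00000000e+00,  0.00000000e+00,
         1.00000000e+00]])}
```

View pics/crop1.png

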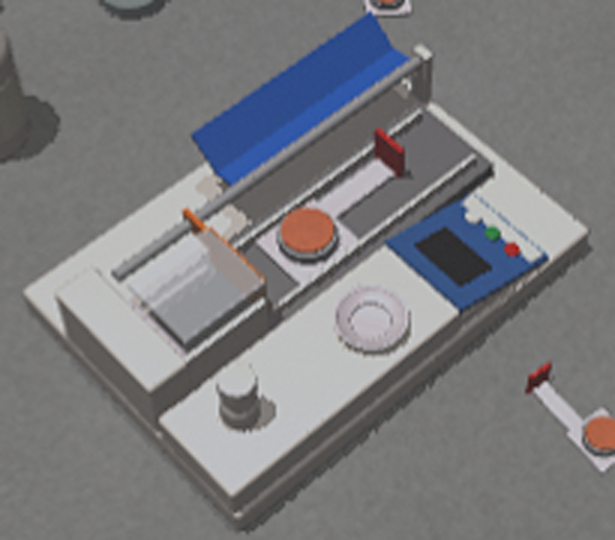

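View pics/crop2.png

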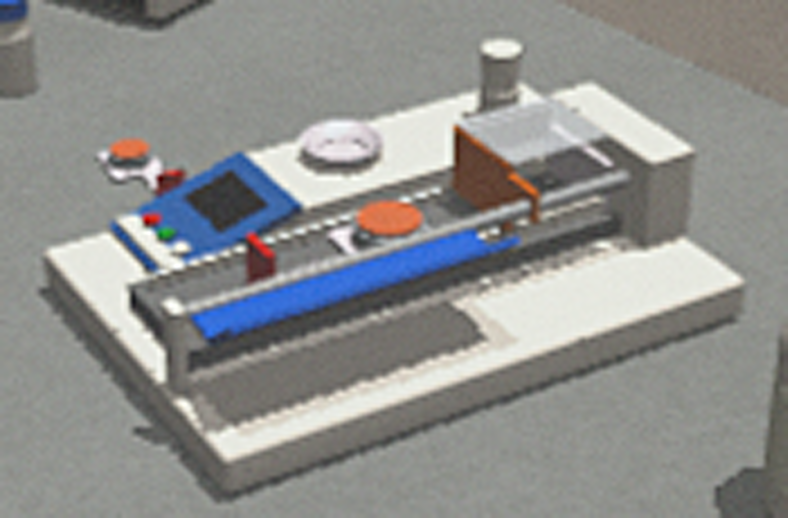

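The crops show the red tab in the lane at scene (335,215), with the carrier's pan ahead of it. Pin end post is at scene (346,182) and the paddle lies to its right. I now fit the analyser pose from both views.

```bash
cat >> h.py <<'E'
def T(p,P):
    P=np.atleast_2d(P)/1000.; c,s=np.cos(p[2]),np.sin(p[2])
    return np.c_[p[0]+c*P[:,0]-s*P[:,1],p[1]+s*P[:,0]+c*P[:,1],P[:,2]]
E
python3 - <<'E'
from h import *
from scipy.optimize import least_squares
c=robot.calibration("scene");s=robot.calibration("side")
F=np.array([[-235,0,88],[70,0,80],[125,182,60]])
a=np.array([[424,52],[117,273],[233,493]])/3+[205,165]
b=np.array([[175,306],[628,178]])/4.5+[260,195]
ta=np.array([[390,145]])/3+[205,165];tb=np.array([[261,240]])/4.5+[260,195] # tab top mid
def res(p):
    t=[p[3]*1000,42,81]
    return np.r_[(proj(c,T(p,F))-a).ravel(),(proj(s,T(p,F[:2]))-b).ravel(),(proj(c,T(p,[t]))-ta).ravel(),(proj(s,T(p,[t]))-tb).ravel()]
r=least_squares(res,[.64,-.1,-.18,-.15],loss="soft_l1");print(r.x,res(r.x).round(1))
w=robot.calibration("wrist");E=w["extrinsics"];o=robot.observe();C=-E[:3,:3].T@E[:3,3]
from scipy.spatial.transform import Rotation as R
q=o["ee_rot"];Rt=R.from_quat(q[[1,2,3,0]])
print("cam in tool",Rt.inv().apply(C-o["tcp_pos"]),"view dir in tool",Rt.inv().apply(-E[2,:3]))
E
```

```text
[ 0.64896658 -0.10849571 -0.14023479 -0.15700223] [-0.  -1.   1.2  0.1 -2.2  3.2 -0.2 -0.8 -1.7 -0.3 -0.4 -2.4  0.4  0.5]
cam in tool [ 0.07302666 -0.00077433 -0.16520682] view dir in tool [-2.92247592e-01 -2.55666652e-05  9.56342692e-01]
```

Emit:
servo_tool(
  increments=[
    {"delta_pos": [-0.0306, -0.0308, -0.001], "grip": 0.7},
    {"delta_pos": [-0.0306, -0.0308, -0.001], "grip": 0.7},
    {"delta_pos": [-0.0306, -0.0308, -0.001], "grip": 0.7},
    {"delta_pos": [-0.0306, -0.0308, -0.001], "grip": 0.7},
    {"delta_pos": [-0.0306, -0.0308, -0.001], "grip": 0.7},
    {"delta_pos": [-0.0306, -0.0308, -0.001], "grip": 0.7},
    {"delta_pos": [-0.0306, -0.0308, -0.001], "grip": 0.7},
    {"delta_pos": [-0.0306, -0.0308, -0.001], "grip": 0.7},
    {"delta_pos": [-0.0306, -0.0308, -0.001], "grip": 0.7},
    {"delta_pos": [-0.0306, -0.0308, -0.001], "grip": 0.7},
  ],
)

```text
schema error: expected keys rot, delta_pos, grip
```

Emit:
servo_tool(
  increments=[
    {"delta_pos": [-0.0306, -0.0308, 0], "grip": 0.7},
    {"delta_pos": [-0.0306, -0.0308, 0], "grip": 0.7},
    {"delta_pos": [-0.0306, -0.0308, 0], "grip": 0.7},
    {"delta_pos": [-0.0306, -0.0308, 0], "grip": 0.7},
    {"delta_pos": [-0.0306, -0.0308, 0], "grip": 0.7},
    {"rot": [0, 0, -0.108], "grip": 0.7},
    {"rot": [0, 0, -0.108], "grip": 0.7},
    {"grip": 0.7},
    {"grip": 0.7},
  ],
)

```text
schema error: expected keys rot, delta_pos, grip
```

```bash
python3 - <<'E'
from h import *
o=robot.observe();print(o["tcp_pos"],o["ee_rot"],o["finger_gap"],o["t"])
c=robot.calibration("wrist");a=robot.snapshot("wrist");cv2.imwrite("pics/w1.png",a);np.savez("w1.npz",**c)
for q in("tab","carrier","paddle_top","flap"):print(q,[(round(r["score"],2),[int(v) for v in r["rect"]]) for r in robot.masks_of("wrist",q)][:3])
p=[.649,-.1085,-.14]
print(proj(c,T(p,[[-235,0,88],[70,0,80],[-157,27,81],[-157,57,81],[-225,54,45],[-157,42,63],[0,30,53]])).round())
E
```

```text
[0.19161961 0.51557583 0.20875331] [1.95799394e-05 1.76977279e-01 9.84214935e-01 5.72779208e-05] 0.9993432741313846 0.7
tab []
carrier []
paddle_top []
flap []
[[-93. 578.]
 [ 34. 713.]
 [-36. 615.]
 [-15. 614.]
 [-24. 547.]
 [-15. 599.]
 [ 39. 663.]]
```

View pics/w1.png

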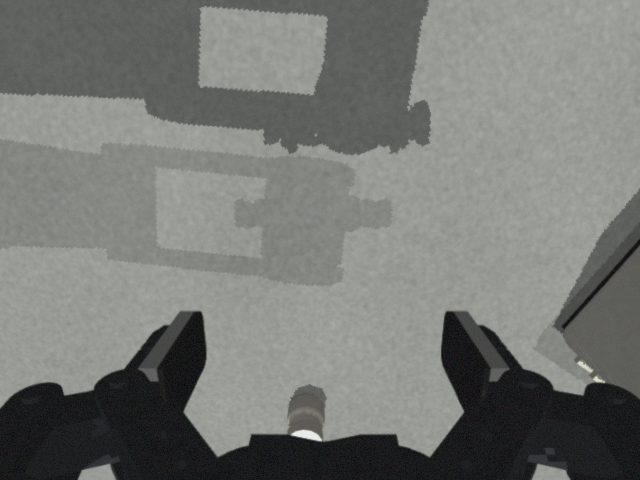

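The picture shows only the bench and the fingers at (180,340) and (470,340). Both moves were refused because every row needs all three keys, so I resend them.

Emit:
servo_tool(
  increments=[
    {"rot": [0, 0, 0], "delta_pos": [-0.0306, -0.0308, -0.001], "grip": 0.7},
    {"rot": [0, 0, 0], "delta_pos": [-0.0306, -0.0308, -0.001], "grip": 0.7},
    {"rot": [0, 0, 0], "delta_pos": [-0.0306, -0.0308, -0.001], "grip": 0.7},
    {"rot": [0, 0, 0], "delta_pos": [-0.0306, -0.0308, -0.001], "grip": 0.7},
    {"rot": [0, 0, 0], "delta_pos": [-0.0306, -0.0308, -0.001], "grip": 0.7},
    {"rot": [0, 0, 0], "delta_pos": [-0.0306, -0.0308, -0.001], "grip": 0.7},
    {"rot": [0, 0, 0], "delta_pos": [-0.0306, -0.0308, -0.001], "grip": 0.7},
    {"rot": [0, 0, 0], "delta_pos": [-0.0306, -0.0308, -0.001], "grip": 0.7},
    {"rot": [0, 0, 0], "delta_pos": [-0.0306, -0.0308, -0.001], "grip": 0.7},
    {"rot": [0, 0, 0], "delta_pos": [-0.0306, -0.0308, -0.001], "grip": 0.7},
  ],
)

```text
t: 1.95
tcp_pos: [0.3715, 0.1186, 0.2191]
ee_rot: [0.001, 0.177, 0.984, 0.0]
wrist_force: [1.5, 0.3, -0.6]
finger_gap: 0.698
grasp_force: 0.0
```

Emit:
servo_tool(
  increments=[
    {"rot": [0, 0, 0], "delta_pos": [-0.0306, -0.0308, 0], "grip": 0.7},
    {"rot": [0, 0, 0], "delta_pos": [-0.0306, -0.0308, 0], "grip": 0.7},
    {"rot": [0, 0, 0], "delta_pos": [-0.0306, -0.0308, 0], "grip": 0.7},
    {"rot": [0, 0, 0], "delta_pos": [-0.0306, -0.0308, 0], "grip": 0.7},
    {"rot": [0, 0, 0], "delta_pos": [-0.0306, -0.0308, 0], "grip": 0.7},
    {"rot": [0, 0, -0.108], "delta_pos": [0, 0, 0], "grip": 0.7},
    {"rot": [0, 0, -0.108], "delta_pos": [0, 0, 0], "grip": 0.7},
    {"rot": [0, 0, 0], "delta_pos": [0, 0, 0], "grip": 0.7},
    {"rot": [0, 0, 0], "delta_pos": [0, 0, 0], "grip": 0.7},
  ],
)

```text
t: 2.85
tcp_pos: [0.4609, -0.0774, 0.2188]
ee_rot: [0.0, 0.071, 0.997, 0.0]
wrist_force: [0.9, 0.5, 0.6]
finger_gap: 0.701
grasp_force: 0.0
```

```bash
python3 - <<'E'
from h import *
o=robot.observe();print(o["tcp_pos"],o["ee_rot"],o["finger_gap"],o["t"])
c=robot.calibration("wrist");a=robot.snapshot("wrist");cv2.imwrite("pics/w2.png",a);np.savez("w2.npz",**c)
for q in("tab","carrier","paddle_top","flap"):print(q,[(round(r["score"],2),[int(v) for v in r["rect"]]) for r in robot.masks_of("wrist",q)][:3])
p=[.649,-.1085,-.14]
print(proj(c,T(p,[[-235,0,88],[70,0,80],[-157,27,81],[-157,57,81],[-225,54,45],[-157,42,63],[0,30,53]])).round())
E
```

```text
[ 0.46090379 -0.07737085  0.21879948] [1.15235428e-04 7.09218464e-02 9.97481869e-01 1.94172782e-05] 0.7011416072433017 2.85
tab [(0.82, [345, 243, 403, 372]), (0.67, [157, 3, 224, 100]), (0.6, [554, 244, 636, 283])]
carrier [(0.85, [344, 242, 404, 372]), (0.63, [156, 0, 227, 97]), (0.61, [1, 334, 14, 365])]
paddle_top [(0.95, [239, 165, 408, 445]), (0.63, [1, 336, 8, 368])]
flap [(0.96, [241, 166, 414, 446])]
[[318. 158.]
 [320. 478.]
 [353. 258.]
 [391. 258.]
 [384. 165.]
 [370. 250.]
 [351. 400.]]
```

View pics/w2.png

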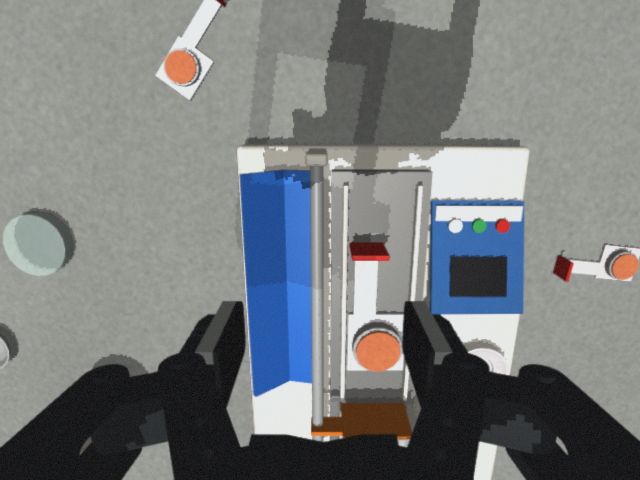

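The wrist view shows the red tab at (350–389, 243–260), the pin at column 317, the paddle at (240–315, 170–390) and the orange panel at (365,418). The fit holds to a few mm: tool centre y ≈ 4.5 mm, tab back face x ≈ −162 mm, carrier plate 54 mm wide in its lane. Now I descend.

Emit:
servo_tool(
  increments=[
    {"rot": [0, 0, 0], "delta_pos": [0, 0, 0.03], "grip": 0.7},
    {"rot": [0, 0, 0], "delta_pos": [0, 0, 0.03], "grip": 0.7},
    {"rot": [0, 0, 0], "delta_pos": [0, 0, 0.03], "grip": 0.7},
    {"rot": [0, 0, 0], "delta_pos": [0, 0, 0.02], "grip": 0.7},
    {"rot": [0, 0, 0], "delta_pos": [0, 0, 0.01], "grip": 0.7},
    {"rot": [0, 0, 0], "delta_pos": [0, 0, 0.01], "grip": 0.7},
    {"rot": [0, 0, 0], "delta_pos": [0, 0, 0.01], "grip": 0.7},
    {"rot": [0, 0, 0], "delta_pos": [0, 0, 0.01], "grip": 0.7},
    {"rot": [0, 0, 0], "delta_pos": [0, 0, 0.005], "grip": 0.7},
    {"rot": [0, 0, 0], "delta_pos": [0, 0, 0], "grip": 0.7},
  ],
)

```text
t: 4.1
tcp_pos: [0.4605, -0.0773, 0.063]
ee_rot: [-0.001, 0.07, 0.998, 0.0]
wrist_force: [0.3, -0.4, -0.5]
finger_gap: 0.704
grasp_force: 0.0
```

```bash
python3 - <<'E'
from h import *
o=robot.observe();print(o["tcp_pos"],o["wrist_force"],o["t"])
a=robot.snapshot("wrist");b=robot.snapshot("side")
B=cv2.resize(b[165:310,235:435],None,fx=2.9,fy=2.9,interpolation=cv2.INTER_CUBIC)
A=cv2.resize(a[150:480,160:560],(520,429))
o=np.zeros((421+429,580,3),np.uint8)
o=np.zeros((430,1100,3),np.uint8);o[:429,:520]=A;o[:420,520:]=B[:420,:580]
cv2.imwrite("pics/w3.png",cv2.resize(o,(800,313)))
E
```

```text
[ 0.46050384 -0.07725056  0.06300636] [ 0.34306054 -0.42965385 -0.50380868] 4.1
```

View pics/w3.png

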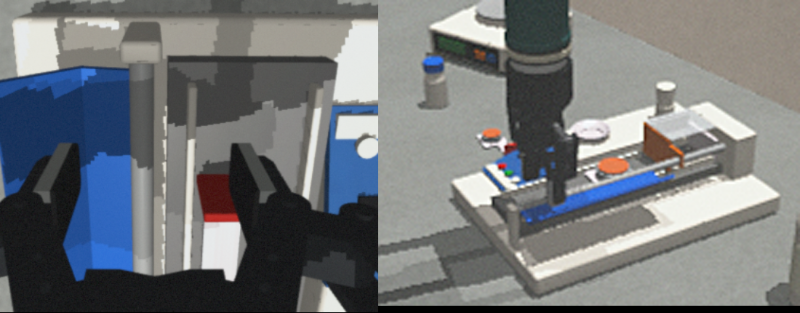

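The picture leaves open whether the paddle moved, and the force reads near 0. I check numerically from the masks.

```bash
python3 - <<'E'
from h import *
s=robot.calibration("side");w=robot.calibration("wrist")
for i in range(2):
  robot.snapshot("side");robot.snapshot("wrist")
  for cam in("side","wrist"):
    for q in("flap","paddle_top","tab"):print(cam,q,[(round(r["score"],2),[int(v) for v in r["rect"]]) for r in robot.masks_of(cam,q)][:2])
p=[.649,-.1085,-.14]
def R(P,f):
    P=np.array(P,float);c,s_=np.cos(f),np.sin(f);y,z=P[:,1],P[:,2]-80
    return np.c_[P[:,0],y*c-z*s_,y*s_+z*c+80]
pad=[[-230,-52,62],[-230,-14,62],[-45,-14,62],[-45,-52,62]]
pan=[[0,23,53],[0,85,53],[0,85,98],[0,23,98],[74,85,98],[74,23,98]]
for f in(0,.3,.7):
  P=T(p,np.r_[R(pad,f-.7),R(pan,f)])
  print(f,"side",proj(s,P).round().tolist(),"\n  wrist pad",proj(w,P[:4]).round().tolist())
o=robot.observe();print(o["wrist_force"],o["moment"],o["tau"].round(2),o["tcp_pos"],o["ee_rot"])
E
```

```text
side flap [(0.78, [301, 217, 397, 273])]
side paddle_top [(0.91, [301, 217, 400, 271])]
side tab [(0.73, [264, 321, 301, 332]), (0.45, [334, 237, 356, 247])]
wrist flap [(0.92, [151, 214, 325, 447])]
wrist paddle_top [(0.89, [148, 209, 321, 447])]
wrist tab [(0.6, [42, 4, 134, 89]), (0.57, [366, 332, 413, 448])]
side flap [(0.76, [300, 216, 399, 274])]
side paddle_top [(0.88, [301, 216, 400, 269])]
side tab [(0.69, [265, 318, 303, 331]), (0.65, [282, 225, 298, 239])]
wrist flap [(0.61, [149, 214, 323, 448])]
wrist paddle_top [(0.98, [145, 214, 319, 445])]
wrist tab [(0.96, [42, 6, 135, 89]), (0.78, [367, 334, 413, 445])]
0 side [[310.0, 268.0], [305.0, 270.0], [368.0, 250.0], [374.0, 247.0], [372.0, 246.0], [360.0, 236.0], [360.0, 222.0], [372.0, 231.0], [382.0, 216.0], [394.0, 225.0]] 
  wrist pad [[158.0, 223.0], [257.0, 207.0], [275.0, 547.0], [210.0, 595.0]]
0.3 side [[311.0, 274.0], [304.0, 272.0], [367.0, 252.0], [375.0, 253.0], [370.0, 242.0], [359.0, 228.0], [362.0, 216.0], [374.0, 230.0], [384.0, 210.0], [396.0, 224.0]] 
  wrist pad [[165.0, 212.0], [265.0, 204.0], [281.0, 536.0], [211.0, 562.0]]
0.7 side [[310.0, 281.0], [303.0, 273.0], [366.0, 253.0], [374.0, 260.0], [370.0, 237.0], [361.0, 218.0], [367.0, 210.0], [376.0, 231.0], [389.0, 204.0], [398.0, 224.0]] 
  wrist pad [[191.0, 200.0], [281.0, 200.0], [292.0, 524.0], [225.0, 524.0]]
[-0.33856056  0.32187146  0.03707633] [ 0.05055668  0.01403624 -0.01194816] [  0.   -28.31 -29.19  -0.     0.     0.  ] [ 0.46091006 -0.07736355  0.06367308] [-1.14550265e-05  6.98426124e-02  9.97558021e-01  5.67143424e-05]
```

The flap is still shut with no contact. In the image the finger ends sit about 25–35 mm behind the TCP at this opening. I go lower in small steps and watch the force.

Emit:
servo_tool(
  increments=[
    {"rot": [0, 0, 0], "delta_pos": [0, 0, 0.005], "grip": 0.7},
    {"rot": [0, 0, 0], "delta_pos": [0, 0, 0.005], "grip": 0.7},
    {"rot": [0, 0, 0], "delta_pos": [0, 0, 0], "grip": 0.7},
  ],
)

```text
t: 5.3
tcp_pos: [0.4609, -0.0773, 0.0532]
ee_rot: [-0.0, 0.07, 0.998, 0.0]
wrist_force: [0.3, -0.1, 1.9]
finger_gap: 0.699
grasp_force: 1.2
```

```bash
cat > look.py <<'E'
from h import *
o=robot.observe();print(o["t"],o["tcp_pos"].round(4),o["wrist_force"].round(1),o["moment"].round(2),o["finger_gap"])
for cam in("side","wrist"):
    robot.snapshot(cam)
    for q in("flap","paddle_top","tab"):print(cam,q,[(round(r["score"],2),[int(v) for v in r["rect"]]) for r in robot.masks_of(cam,q)][:2])
E
python3 look.py
```

```text
5.3 [ 0.4609 -0.0773  0.0532] [ 0.3 -0.1  1.9] [0.   0.06 0.03] 0.6991318576507196
side flap [(0.71, [303, 215, 401, 274]), (0.64, [271, 214, 429, 306])]
side paddle_top [(0.76, [303, 217, 402, 268])]
side tab [(0.73, [263, 319, 301, 328]), (0.71, [335, 237, 355, 253])]
wrist flap [(0.7, [138, 221, 324, 450]), (0.45, [368, 345, 418, 445])]
wrist paddle_top [(0.82, [134, 222, 320, 447])]
wrist tab [(0.97, [31, 2, 124, 89]), (0.65, [367, 346, 417, 448])]
```

Emit:
servo_tool(
  increments=[
    {"rot": [0, 0, 0], "delta_pos": [0, 0, 0.005], "grip": 0.7},
    {"rot": [0, 0, 0], "delta_pos": [0, 0, 0.005], "grip": 0.7},
    {"rot": [0, 0, 0], "delta_pos": [0, 0, 0.005], "grip": 0.7},
    {"rot": [0, 0, 0], "delta_pos": [0, 0, 0.004], "grip": 0.7},
    {"rot": [0, 0, 0], "delta_pos": [0, 0, 0], "grip": 0.7},
  ],
)

```text
t: 6.2
tcp_pos: [0.4621, -0.0742, 0.0357]
ee_rot: [0.001, 0.07, 0.998, 0.003]
wrist_force: [-1.8, 10.8, 12.4]
finger_gap: 0.702
grasp_force: 6.3
```

```bash
python3 look.py; python3 - <<'E'
from h import *
a=robot.snapshot("wrist");b=robot.snapshot("side")
cv2.imwrite("pics/w4.png",cv2.resize(np.hstack([cv2.resize(a[150:480,110:510],(580,478)),cv2.resize(b[170:310,265:435],(580,478))]),(800,330)))
s=robot.calibration("side")
p=[.649,-.1085,-.14]
E
```

```text
6.2 [ 0.4621 -0.0742  0.0357] [-1.8 10.8 12.4] [ 1.31  0.31 -0.06] 0.7018486834062349
side flap [(0.73, [302, 205, 398, 281]), (0.63, [333, 238, 357, 253])]
side paddle_top [(0.55, [301, 206, 400, 279])]
side tab [(0.67, [334, 239, 353, 253]), (0.67, [262, 319, 302, 331])]
wrist flap [(0.6, [148, 225, 312, 446])]
wrist paddle_top [(0.69, [142, 225, 313, 446])]
wrist tab [(0.84, [0, 4, 98, 84]), (0.68, [364, 362, 422, 448])]
```

View pics/w4.png

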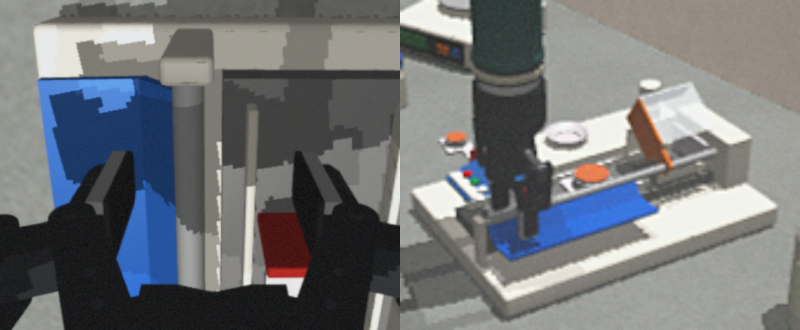

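The flap is up at about 0.7, with the side-view mask matching the 0.7 prediction. In the right half of the picture the panel at (650,135) is swung up, and the paddle finger is on the paddle at (530,215). The tab is at (285,240) in the left half, in front of the lane finger. The 11 N sideways force is friction from the paddle rotating, so I shift 3 mm in +y to relieve it and start pushing.

Emit:
servo_tool(
  increments=[
    {"rot": [0, 0, 0], "delta_pos": [0, 0.003, 0], "grip": 0.7},
    {"rot": [0, 0, 0], "delta_pos": [-0.006, 0, 0], "grip": 0.7},
    {"rot": [0, 0, 0], "delta_pos": [-0.006, 0, 0], "grip": 0.7},
    {"rot": [0, 0, 0], "delta_pos": [-0.006, 0, 0], "grip": 0.7},
    {"rot": [0, 0, 0], "delta_pos": [-0.006, 0, 0], "grip": 0.7},
    {"rot": [0, 0, 0], "delta_pos": [-0.006, 0, 0], "grip": 0.7},
  ],
)

```text
t: 7.3
tcp_pos: [0.4893, -0.0788, 0.0342]
ee_rot: [-0.002, 0.07, 0.998, -0.0]
wrist_force: [-5.5, 0.5, 7.1]
finger_gap: 0.701
grasp_force: 3.8
```

```bash
python3 look.py
```

```text
7.3 [ 0.4893 -0.0788  0.0342] [-5.5  0.5  7.1] [-0.05  0.94 -0.11] 0.7008942061201859
side flap [(0.88, [301, 205, 400, 284])]
side paddle_top [(0.92, [302, 206, 399, 280])]
side tab [(0.73, [321, 238, 360, 252]), (0.69, [266, 319, 302, 332])]
wrist flap [(0.57, [145, 133, 317, 448])]
wrist paddle_top [(0.73, [140, 134, 312, 448])]
wrist tab [(0.91, [368, 330, 478, 480]), (0.63, [31, 2, 57, 17])]
```

Emit:
servo_tool(
  increments=[
    {"rot": [0, 0, 0], "delta_pos": [-0.006, 0, 0], "grip": 0.7},
    {"rot": [0, 0, 0], "delta_pos": [-0.006, 0, 0], "grip": 0.7},
    {"rot": [0, 0, 0], "delta_pos": [-0.006, 0, 0], "grip": 0.7},
    {"rot": [0, 0, 0], "delta_pos": [-0.006, 0, 0], "grip": 0.7},
    {"rot": [0, 0, 0], "delta_pos": [-0.006, 0, 0], "grip": 0.7},
  ],
)

```text
t: 8.2
tcp_pos: [0.519, -0.0831, 0.0343]
ee_rot: [-0.002, 0.07, 0.998, -0.0]
wrist_force: [-5.4, 1.4, 7.3]
finger_gap: 0.698
grasp_force: 3.8
```

```bash
python3 look.py; python3 - <<'E'
from h import *
a=robot.snapshot("wrist");b=robot.snapshot("side")
cv2.imwrite("pics/w5.png",cv2.resize(np.hstack([cv2.resize(a[150:480,110:510],(580,478)),cv2.resize(b[170:310,265:435],(580,478))]),(800,330)))
E
```

```text
8.2 [ 0.519  -0.0831  0.0343] [-5.4  1.4  7.3] [-0.05  0.93 -0.09] 0.6975283882243951
side flap [(0.65, [299, 205, 400, 281]), (0.54, [268, 204, 421, 301])]
side paddle_top [(0.94, [300, 207, 401, 282]), (0.24, [271, 203, 426, 305])]
side tab [(0.66, [264, 319, 301, 332]), (0.5, [331, 234, 366, 253])]
wrist flap [(0.75, [133, 14, 318, 445])]
wrist paddle_top [(0.58, [131, 16, 313, 448])]
wrist tab [(0.7, [368, 329, 478, 479])]
```

View pics/w5.png

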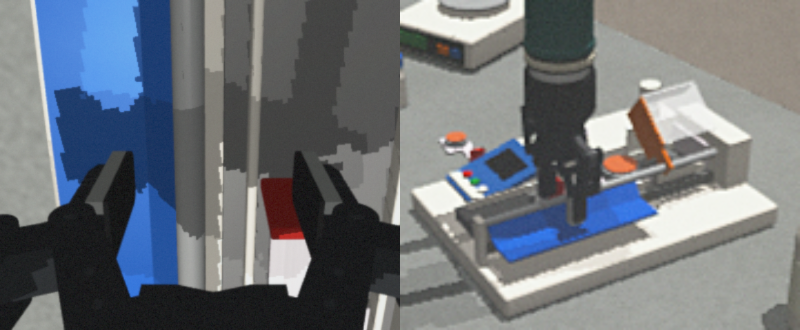

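The carrier is advancing: its pan is at (620,163) in the side half and nearing the raised panel. The tab stays against the lane finger at (283,205). I keep pushing.

Emit:
servo_tool(
  increments=[
    {"rot": [0, 0, 0], "delta_pos": [-0.006, 0, 0], "grip": 0.7},
    {"rot": [0, 0, 0], "delta_pos": [-0.006, 0, 0], "grip": 0.7},
    {"rot": [0, 0, 0], "delta_pos": [-0.006, 0, 0], "grip": 0.7},
    {"rot": [0, 0, 0], "delta_pos": [-0.006, 0, 0], "grip": 0.7},
    {"rot": [0, 0, 0], "delta_pos": [-0.006, 0, 0], "grip": 0.7},
    {"rot": [0, 0, 0], "delta_pos": [-0.006, 0, 0], "grip": 0.7},
    {"rot": [0, 0, 0], "delta_pos": [-0.006, 0, 0], "grip": 0.7},
    {"rot": [0, 0, 0], "delta_pos": [-0.006, 0, 0], "grip": 0.7},
    {"rot": [0, 0, 0], "delta_pos": [-0.005, 0, 0], "grip": 0.7},
  ],
)

```text
t: 9.6
tcp_pos: [0.5717, -0.0905, 0.0343]
ee_rot: [-0.002, 0.07, 0.998, -0.0]
wrist_force: [-5.1, 0.3, 7.5]
finger_gap: 0.699
grasp_force: 3.8
```

```bash
python3 look.py
```

```text
9.6 [ 0.5717 -0.0905  0.0343] [-5.1  0.3  7.5] [-0.05  1.02 -0.1 ] 0.6990346464888809
side flap [(0.73, [300, 203, 401, 282])]
side paddle_top [(0.97, [301, 208, 400, 283])]
side tab [(0.85, [262, 319, 304, 333]), (0.48, [282, 226, 299, 240])]
wrist flap [(0.68, [129, 0, 315, 438])]
wrist paddle_top [(0.95, [126, 0, 313, 440])]
wrist tab [(0.86, [370, 330, 478, 480]), (0.71, [120, 0, 639, 480])]
```

Emit:
servo_tool(
  increments=[
    {"rot": [0, 0, 0], "delta_pos": [-0.003, 0, 0], "grip": 0.7},
    {"rot": [0, 0, 0], "delta_pos": [-0.003, 0, 0], "grip": 0.7},
    {"rot": [0, 0, 0], "delta_pos": [-0.002, 0, 0], "grip": 0.7},
  ],
)

```text
t: 10.3
tcp_pos: [0.5796, -0.0916, 0.0344]
ee_rot: [-0.002, 0.07, 0.998, -0.0]
wrist_force: [-5.3, 0.8, 7.3]
finger_gap: 0.701
grasp_force: 3.7
```

Emit:
servo_tool(
  increments=[
    {"rot": [0, 0, 0], "delta_pos": [-0.002, 0, 0], "grip": 0.7},
    {"rot": [0, 0, 0], "delta_pos": [-0.002, 0, 0], "grip": 0.7},
  ],
)

```text
t: 10.5
tcp_pos: [0.5835, -0.0922, 0.0344]
ee_rot: [-0.002, 0.07, 0.998, -0.0]
wrist_force: [-5.3, 1.1, 8.1]
finger_gap: 0.697
grasp_force: 3.7
```

Emit:
servo_tool(
  increments=[
    {"rot": [0, 0, 0], "delta_pos": [-0.002, 0, 0], "grip": 0.7},
    {"rot": [0, 0, 0], "delta_pos": [-0.001, 0, 0], "grip": 0.7},
  ],
)

```text
t: 10.7
tcp_pos: [0.5865, -0.0926, 0.0344]
ee_rot: [-0.002, 0.07, 0.998, -0.0]
wrist_force: [-5.6, 0.2, 6.2]
finger_gap: 0.7
grasp_force: 3.7
```

Emit:
servo_tool(
  increments=[
    {"rot": [0, 0, 0], "delta_pos": [-0.002, 0, 0], "grip": 0.7},
  ],
)

```text
t: 10.8
tcp_pos: [0.5873, -0.0927, 0.0343]
ee_rot: [-0.003, 0.07, 0.998, -0.0]
wrist_force: [-11.4, 1.7, 11.0]
finger_gap: 0.702
grasp_force: 6.6
```

Emit:
servo_tool(
  increments=[
    {"rot": [0, 0, 0], "delta_pos": [-0.002, 0, 0], "grip": 0.7},
  ],
)

```text
t: 10.9
tcp_pos: [0.5872, -0.0927, 0.0343]
ee_rot: [-0.006, 0.07, 0.998, -0.0]
wrist_force: [-16.8, 2.3, 14.5]
finger_gap: 0.701
grasp_force: 9.6
```

Emit:
servo_tool(
  increments=[
    {"rot": [0, 0, 0], "delta_pos": [-0.002, 0, 0], "grip": 0.7},
  ],
)

```text
t: 11.0
tcp_pos: [0.5871, -0.0926, 0.0343]
ee_rot: [-0.008, 0.069, 0.998, 0.0]
wrist_force: [-23.4, 1.9, 17.7]
finger_gap: 0.698
grasp_force: 12.5
```

```bash
python3 look.py; python3 - <<'E'
from h import *
a=robot.snapshot("wrist");b=robot.snapshot("scene")
cv2.imwrite("pics/w6.png",cv2.resize(np.hstack([cv2.resize(a[150:480,110:510],(580,478)),cv2.resize(b[165:345,205:410],(580,478))]),(800,330)))
E
```

```text
11.0 [ 0.5871 -0.0926  0.0343] [-23.4   1.9  17.7] [0.55 3.45 0.45] 0.6977722764694636
side flap [(0.57, [300, 202, 399, 284]), (0.36, [323, 221, 344, 236])]
side paddle_top [(0.77, [299, 204, 399, 281])]
side tab [(0.65, [262, 314, 304, 332]), (0.62, [285, 224, 301, 242])]
wrist flap [(0.67, [130, 1, 312, 441]), (0.54, [369, 331, 479, 479])]
wrist paddle_top [(0.57, [127, 0, 315, 440])]
wrist tab [(0.69, [370, 332, 481, 480])]
```

The force rose at TCP x = 0.587, which agrees with home to about 3 mm. I draw back along the lane first and then lift gently.

Emit:
servo_tool(
  increments=[
    {"rot": [0, 0, 0], "delta_pos": [0.004, 0, 0], "grip": 0.7},
    {"rot": [0, 0, 0], "delta_pos": [0.006, 0, 0], "grip": 0.7},
    {"rot": [0, 0, 0], "delta_pos": [0.008, 0, 0], "grip": 0.7},
    {"rot": [0, 0, 0], "delta_pos": [0.01, 0, 0], "grip": 0.7},
    {"rot": [0, 0, 0], "delta_pos": [0.01, 0, 0], "grip": 0.7},
    {"rot": [0, 0, 0], "delta_pos": [0.002, 0, 0], "grip": 0.7},
    {"rot": [0, 0, 0], "delta_pos": [0, 0, -0.005], "grip": 0.7},
    {"rot": [0, 0, 0], "delta_pos": [0, 0, -0.005], "grip": 0.7},
    {"rot": [0, 0, 0], "delta_pos": [0, 0, -0.005], "grip": 0.7},
    {"rot": [0, 0, 0], "delta_pos": [0, 0, -0.005], "grip": 0.7},
  ],
)

```text
t: 12.5
tcp_pos: [0.5539, -0.0872, 0.0543]
ee_rot: [-0.001, 0.07, 0.998, 0.0]
wrist_force: [0.7, 0.9, -0.6]
finger_gap: 0.7
grasp_force: 0.0
```

Emit:
servo_tool(
  increments=[
    {"rot": [0, 0, 0], "delta_pos": [0, 0, -0.005], "grip": 0.7},
    {"rot": [0, 0, 0], "delta_pos": [0, 0, -0.005], "grip": 0.7},
    {"rot": [0, 0, 0], "delta_pos": [0, 0, -0.01], "grip": 0.7},
    {"rot": [0, 0, 0], "delta_pos": [0, 0, -0.03], "grip": 0.7},
    {"rot": [0, 0, 0], "delta_pos": [0, 0, -0.03], "grip": 0.7},
    {"rot": [0, 0, 0], "delta_pos": [0, 0, -0.03], "grip": 0.7},
    {"rot": [0, 0, 0], "delta_pos": [0.03, 0, -0.03], "grip": 0.7},
    {"rot": [0, 0, 0], "delta_pos": [0.04, 0, -0.02], "grip": 0.7},
    {"rot": [0, 0, 0], "delta_pos": [0.04, 0, 0], "grip": 0.7},
    {"rot": [0, 0, 0], "delta_pos": [0, 0, 0], "grip": 0.7},
  ],
)

```text
t: 13.5
tcp_pos: [0.4421, -0.0713, 0.2161]
ee_rot: [0.0, 0.07, 0.998, -0.0]
wrist_force: [0.4, 0.2, -1.0]
finger_gap: 0.702
grasp_force: 0.0
```

```bash
python3 - <<'E'
from h import *
o=robot.observe();print(o["t"],o["tcp_pos"],o["wrist_force"])
a=robot.snapshot("wrist");c=robot.calibration("wrist");b=robot.snapshot("scene")
cv2.imwrite("pics/w7.png",cv2.resize(np.hstack([cv2.resize(a[150:480,110:510],(580,478)),cv2.resize(b[165:345,205:410],(580,478))]),(800,330)))
print([(round(r["score"],2),r["rect"]) for r in robot.masks_of("wrist","tab")])
print(proj(c,T([.649,-.1085,-.14],[[-55.5,27,81],[-55.5,57,81],[-50.5,57,81],[-55.5,42,45],[0,54,53]])).round())
robot.snapshot("side");print([(round(r["score"],2),r["rect"]) for r in robot.masks_of("side","flap")])
E
```

```text
13.5 [ 0.44205413 -0.07132834  0.21605855] [ 0.40209427  0.20969438 -0.97012321]
[(0.95, [345.1, 373.9, 379.0, 421.7]), (0.95, [550.6, 264.6, 634.6, 302.1])]
[[347. 387.]
 [381. 387.]
 [381. 392.]
 [360. 363.]
 [372. 416.]]
[(0.66, [302.4, 217.1, 399.4, 274.8])]
```

View pics/w7.png

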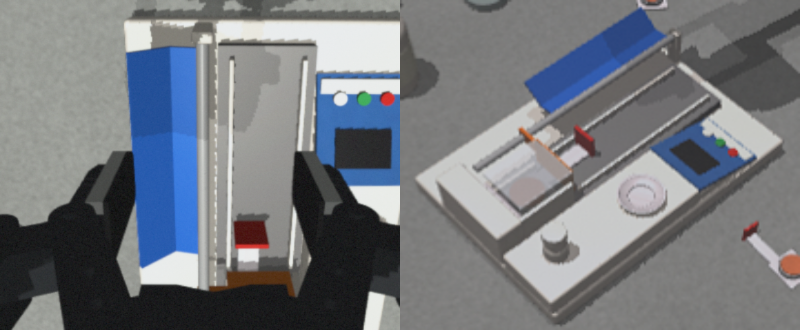

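The carrier is home, with its tab at (250,245) in the left half just outside the shut orange flap and its pan under the hood at (535,185) in the right half. The flap mask is back at its shut values, the deck vial and pan stand where they were, and the arm is clear.

```bash
python3 -c "
from plant import robot
print(robot.hand_in())"
```

```text
the job is handed in; nothing more can be done
None
```

The carrier is pushed fully home against the stop, the flap has sprung shut in front of the sample, and the job was handed in at about 14 s with the arm clear; no verdict came back.

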